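Stack the modules on the tester and hold its selector on the third step

ROBOT

A 6-joint arm with a two-finger parallel gripper is mounted at the origin on the work surface. World frame = base frame: x ahead of the robot, y to its left, z up, the work surface at z = 0. Lengths are in mm, angles in rad, forces in N, time in s.
With the tool pointing down it reaches from about 275 to 725 mm from the base axis. Payload 5.6 kg.
Tool frame: the origin (TCP) lies on the centre line of the jaws, within the pads' length; the fingertips stand 19 mm ahead of it and the grasp point (between the pads) is the TCP; z points along the fingers, y is the line along which they close (so a half turn about z gives the same grasp; the last joint's range is limited). The gripper opens to 85 mm and grips with 20 to 120 N. Pads are 22 mm wide; open, the fingers measure 114 mm over their backs; the gripper's body (76 mm by 85 mm) begins 54 mm behind the grasp point. The pads swing forward as they close: fully open they stand 13 mm farther back than shut.
Start: joints at [-0.935, 0.255, 0.108, 0, -1.424, -0.285], TCP at [189.026, -516.49, 216.783] pointing down, gripper open.
Joint ranges: [-2.95, 2.95], [-1.21, 1.97], [-1.09, 1.5], [-2.87, 1.71], [-2.94, -0.07], [-3.05, 3.05]. Speed limits (rad/s): [2.57, 2.57, 3.14, 3.14, 3.14, 3.14].

INTERFACE

Orientations are given as a unit quaternion [w, x, y, z].
In Python, from plant import arm, solver, viewer gives the robot as it stands. Calls block until the motion is done:
- arm.move_to(position, orientation): joint-space move of the TCP to a pose.
- arm.line_to(position, attitude=None, max_speed=150, max_force=None): straight line of the TCP; attitude=None keeps the orientation; max_speed is the mean speed in mm/s. With max_force (N) it stops when the force on the tool has changed by that much, and returns True; else False.
- arm.set_joints(angles): joint-space move.
- arm.gripper_to(opening, newtons=None): finger opening in mm; newtons is the grip in N (None keeps the last); returns when the fingers have stopped.
- arm.hold(seconds).
- solver.ik(position, orientation): joint angles nearest the present ones, or None.
- viewer.get_image(name): name is "scene" or "top" or "wrist"; returns a dict with "pixels" (400x640x3 uint8, red, green, blue), "depth" (400x640 float32, mm along the optical axis (not along the pixel's ray), 0 where there is no reading), "fx", "fy", "cx", "cy" (pixels), "k1" (the pictures are not rectified: a ray, as slopes to the right and down, at radius r is drawn at 1 + k1 r^2 times it, then the intrinsics apply), "R" (3x3) and "t" (3): a world point X has camera coordinates R X + t. Camera axes: x right, y down, z forward; pixel columns grow to the right and rows downward; lengths in mm; the calibration is good to about 2 mm. A picture is of the moment at which its call begins.
A pose or a line that the arm cannot do raises arm.PlanningError and nothing moves.
- arm.close_job(): hands the job in; it is judged then, once.
Readings, each from a call of its own:
- arm.get_clock(): time.
- arm.get_joint_pos(): joint angles.
- arm.get_joint_velocities(): joint speeds.
- arm.get_joint_torque(): joint torques, N m.
- arm.get_eef_pos(): TCP position.
- arm.get_orientation(): TCP orientation.
- arm.get_wrist_force(): force on the tool from outside, world axes, zero at the start.
- arm.get_ft_torque(): the same for the moment, N m.
- arm.get_width(): finger opening in mm.
- arm.get_grasp_force(): force on a finger pad.
Only numpy, scipy, OpenCV 4.12 (cv2) and the standard library are available. Lean on these libraries where they do the work, as an engineer would, in place of code of your own. Each camera call takes 0.05 s, during which the arm holds its last target. There are 200 camera calls.

TASK

Build the module stack on the tester: set the silver power module squarely on the dock, then the blue-topped radio module squarely on top of it, edges flush all round, each put down and not dropped. Then turn the tester's spring-loaded step selector clockwise from rest, three clicks to the third step and never on to the fourth, and finish while still holding it there for the test, since it springs back to off when let go. Leave the other things on the bench where they lie.

Things in the scene. Friction and masses are not known exactly. Their poses are not given: they have to be found in the camera images.
- power_module: Loose silver aluminium module, a flat box 90 (its x) x 60 (its y) x 18 mm high, about 0.2 kg; flat top with two rows of small gold contact dots and a dark label. Lies flat on the bench. Origin at the centre of its underside. Goes on the dock; either short side may face either way.
- radio_module: Loose module, dark housing 90 (its x) x 60 (its y) x 18 mm high, about 0.17 kg. On top a blue circuit board with parts up to 10 mm tall; three coax sockets stick out 16 mm from its +x short side, 10 mm above its underside. Lies flat, board up. Origin at the centre of the housing's underside. Goes on the power module, either way round.
- tester: Fixed bench instrument: grey case with a dark top panel, 180 (x) x 300 (y) x 50 mm high. On the panel: the dock plate (towards +y), the black step selector knob (towards -y) and a small display. Origin at the centre of its underside, z up.
- dock (a point): Centre of the upper face of the tester's dock: a raised light-grey plate 90 (x) x 60 (y) mm with gold contact dots in a white outline, 10 mm proud of the panel, 60 mm above the bench. x, y along its sides as the tester's. It has no rim or pins: modules rest on it and on each other. In the tester's frame it lies at x 5, y 72, z 60 mm.
- selector (a joint): Angle of the step selector in rad: 0 at rest (off), grows clockwise seen from above. Click stops every 0.393 (22.5 degrees): 0.393, 0.785, third 1.178, fourth 1.571, fifth 1.963 (end). A spring pulls it back to 0 through the stops with about 0.1 N m; the detents add 0.07 N m of resistance a quarter of the way past each stop and ease it as much a quarter before the next.
- selector_grip (a point): On the selector's upright axis, mid bar grip; turns with it, x along the bar to its white pointer, z up. Bar 44 mm long, 13 wide; its top 12 mm above this point, round skirt (46 mm across) 18 mm below, panel 29 mm below. At x -15, y -92, z 79 mm in the tester's frame. At rest the pointer is 45 degrees anticlockwise of the tester's +x. Panel lamps: red off, yellow third stop, green the rest.
- solder_spool: Bystander: standing spool of solder, white flanges, 54 mm across, 34 mm high. Origin at the centre of its underside.
- flux_jar: Bystander: small amber jar with a yellow cap, 44 mm across, 42 mm high. Origin at the centre of its underside.
- tip_cleaner: Bystander: round black tip cleaner with brass wool, 68 mm across, 46 mm high. Origin at the centre of its underside.
- screwdriver: Bystander: lying screwdriver with a blue handle, 170 mm long (its x), 26 mm thick. Origin at its middle, on the bench.
- multimeter: Bystander: yellow hand multimeter lying flat, 180 (x) x 86 (y) x 42 mm. Origin at the centre of its underside.
- parts_tray: Bystander: open blue tray of small parts, 100 (x) x 150 (y) x 22 mm. Origin at the centre of its underside.
Mind the look-alikes: they are no part of the job. There is more than one size of the power_module; the one meant has the size given above.

How it is judged:
By the outcome, as a careful person would: the job done as asked, in the order asked, and still so for the second after the job is handed in, while the arm keeps its last pose, push and grip.
It also fails if it takes over 72 s, if anything falls off the work surface, if the arm or the gripper's body presses on something with over 40 N, if the wrist force passes 120 N, or if a joint passes its speed limit or range.

## Working session

There is one attempt and no reset: what is moved stays moved. The work goes in short steps, each a Python script; the robot and the scene stay as the last script left them, time stands still between calls to the robot, and variables do not carry over. Pictures are saved under pics/ and viewed, at most 10 in all, crops included, and the job is handed in when it is done.

```bash
mkdir -p pics
cat > h.py <<'E'
import numpy as np, cv2
from plant import arm, solver, viewer
def snap(n,f=None):
    im=viewer.get_image(n)
    if f: cv2.imwrite('pics/'+f,cv2.cvtColor(im['pixels'],cv2.COLOR_RGB2BGR))
    return im
def rays(im,uv):
    K=np.array([[im['fx'],0,im['cx']],[0,im['fy'],im['cy']],[0,0,1]],float)
    p=cv2.undistortPoints(np.array(uv,float).reshape(-1,1,2),K,np.array([im['k1'],0,0,0],float)).reshape(-1,2)
    d=np.c_[p,np.ones(len(p))]
    return d
def plane(im,uv,z):
    R=np.array(im['R']);t=np.array(im['t']); d=rays(im,uv)@R; c=-R.T@t
    return c+d*((z-c[2])/d[:,2])[:,None]
def cloud(im):
    v,u=np.mgrid[0:400,0:640]; d=rays(im,np.c_[u.ravel(),v.ravel()])*np.asarray(im['depth'],float).ravel()[:,None]
    return ((d-np.array(im['t']))@np.array(im['R'])).reshape(400,640,3)
def q(yaw): # tool down, tool x at yaw (y axis closing at yaw-90)
    return np.array([0,np.cos(yaw/2),np.sin(yaw/2),0])
E
python3 - <<'E'
from h import *
for n in('top','scene'):
    im=snap(n,n+'0.png'); print(n,im['fx'],im['k1'],-np.array(im['R']).T@im['t'])
print(arm.get_orientation(),arm.get_clock())
E
```

```text
top 374.65593467967517 -0.04704541798161658 [ 396.71160086    5.314012   1056.77036947]
scene 431.2211059740834 -0.09254798807275003 [1523.53200965   49.81355555  853.03671174]
[-1.83377543e-04 -1.74473274e-01  9.84661539e-01  8.34860317e-04] 0.1
```

View pics/top0.png

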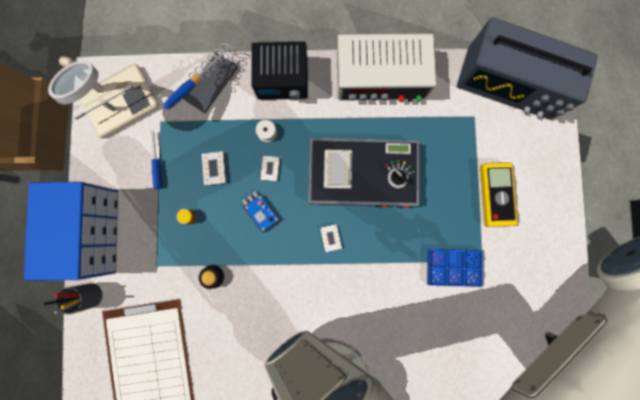

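View pics/scene0.png

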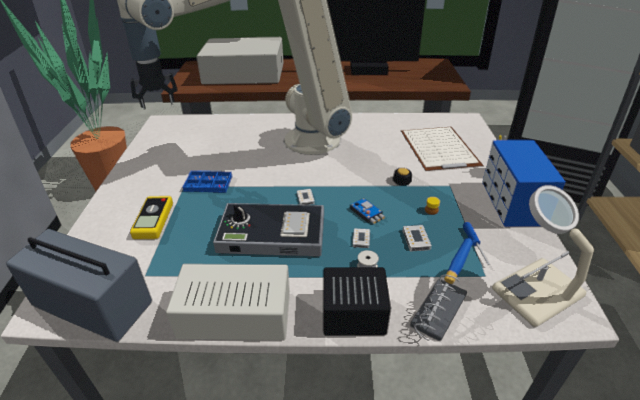

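The top view (image up is +x, left is +y) shows the tester centred near (365,172), with the dock at (338,168) and the knob at (398,175). Three silver modules lie at (213,168), which is the largest, (270,168) and (331,238). The radio is at (261,211).

Run:
```python
from h import *
im=snap('top'); hsv=cv2.cvtColor(im['pixels'],cv2.COLOR_RGB2HSV)
C=cloud(im)
def fit(m,seed,z,name):
    n,l,s,c=cv2.connectedComponentsWithStats(m.astype(np.uint8))
    best=min((k for k in range(1,n) if s[k,4]>60),key=lambda k:np.hypot(*(c[k]-seed)))
    cs,_=cv2.findContours((l==best).astype(np.uint8),cv2.RETR_EXTERNAL,cv2.CHAIN_APPROX_NONE)
    p=plane(im,max(cs,key=len).reshape(-1,2),z)[:,:2]
    print(name,s[best],cv2.minAreaRect(p.astype(np.float32)), 'medz',np.median(C[l==best][:,2]))
white=(hsv[...,1]<70)&(hsv[...,2]>120)
for sd in[(213,168),(270,168),(331,238)]: fit(white,sd,18,'mod')
fit(white,(338,168),60,'dock')
blue=(hsv[...,0]>95)&(hsv[...,0]<125)&(hsv[...,1]>150)&(hsv[...,2]>110)
fit(blue,(261,211),20,'radio')
dark=(hsv[...,2]<80)
fit(dark,(365,172),50,'tester')
for w in (cv2.COLOR_RGB2BGR,):
    a=cv2.resize(cv2.cvtColor(im['pixels'][110:270,180:430],w),None,fx=3.2,fy=3.2,interpolation=cv2.INTER_CUBIC); cv2.imwrite('pics/crop1.png',a)
```

```text
mod [201 151  25  35 623] ((595.857666015625, 315.95416259765625), (95.94912719726562, 64.73490142822266), 4.862862586975098) medz 17.798100117453572
mod [260 155  20  27 401] ((592.8734130859375, 156.27670288085938), (49.979942321777344, 74.00994873046875), 84.17922973632812) medz 13.309017095128905
mod [320 224  22  29 434] ((394.9303894042969, -12.575918197631836), (73.53477478027344, 50.66446304321289), 10.871180534362793) medz 12.631391533310264
dock [ 324  150   28   38 1000] ((580.6964721679688, -34.52080535888672), (73.12971496582031, 101.09587860107422), 89.12852478027344) medz 59.271746407836744
radio [247 198  30  32 410] ((466.0783996582031, 178.44509887695312), (86.87661743164062, 58.16481399536133), 36.465023040771484) medz 19.40383615319301
tester [ 312  140  105   63 4492] ((574.0761108398438, -106.23593139648438), (285.4577941894531, 165.2976837158203), 87.38654327392578) medz 50.575871858583284
```

View pics/crop1.png

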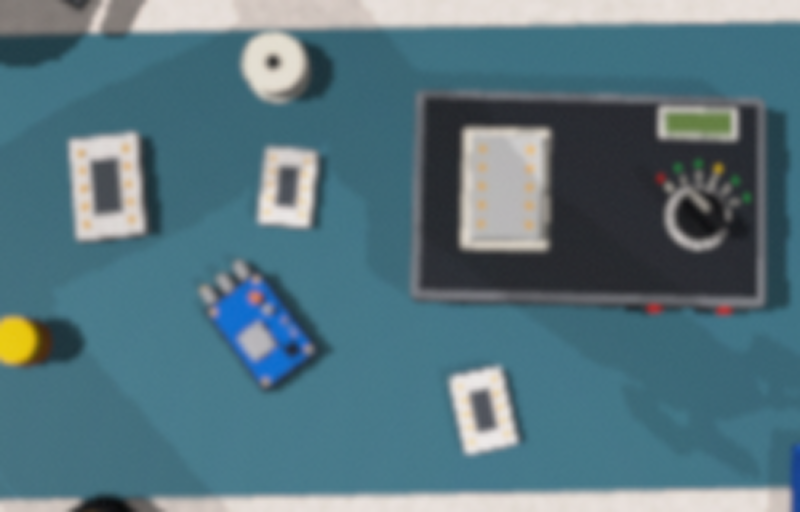

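The three modules are in view, and the 18 mm tall, 90x60 one at (596,316) is the target. Next is a close look at it with the wrist camera.

Run:
```python
from h import *
y=np.radians(184.9)
for p,yy in [((596,316,180),184.9),((580,-34,240),178),((466,178,180),216),((466,178,180),36),((555,-198,83),225-2),((555,-198,83),157-2),((555,-198,83),45-2),((555,-198,83),-24)]:
    s=solver.ik(p,q(np.radians(yy))); print(yy,None if s is None else np.round(s,2))
arm.move_to([596,316,180],q(y)); print(arm.get_clock())
im=snap('wrist','w1.png'); print(-np.array(im['R']).T@im['t'],np.array(im['R']).round(2),im['fx'])
```

```text
184.9 [ 0.72  0.52  0.41  0.   -1.46 -2.2 ]
178 [ 0.21  0.31  0.25  0.   -1.5  -1.82]
216 [ 0.68  0.17 -0.1   0.   -1.31 -1.62]
36 [ 0.68  0.17 -0.1   0.   -1.31  1.52]
223 [-0.08  0.4  -0.03  0.   -1.14 -0.74]
155 [-0.08  0.4  -0.03  0.   -1.14 -1.93]
43 [-0.08  0.4  -0.03  0.   -1.14  2.4 ]
-24 [-0.08  0.4  -0.03  0.   -1.14  1.23]
3.3917
[512.00811388 307.67664488 335.51963247] [[-0.08  1.   -0.  ]
 [ 0.94  0.08  0.33]
 [ 0.32  0.03 -0.95]] 333.05405245962464
```

View pics/w1.png

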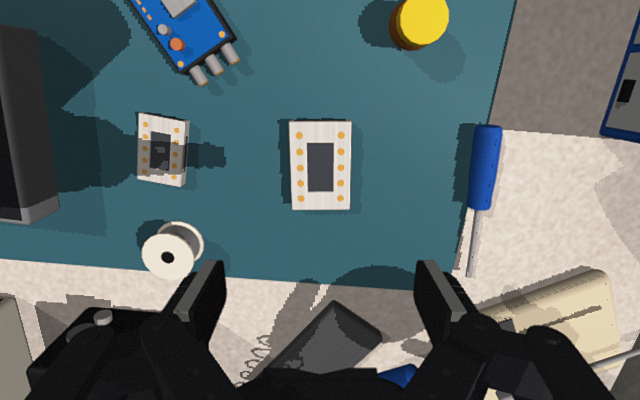

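The wrist view shows the power module at px (320,165), clear of its neighbours, with the radio at (185,35). I'll measure it by its top-face pixels, grasp it, and then look at the dock.

```bash
cat >> h.py <<'E'
def rect(im,z,near,tol=4,mask=None,rad=75):
    C=cloud(im)
    m=(np.hypot(C[...,0]-near[0],C[...,1]-near[1])<rad)&(abs(C[...,2]-z)<tol)
    if mask is not None: m&=mask
    m=cv2.morphologyEx(m.astype(np.uint8),cv2.MORPH_OPEN,np.ones((3,3)))
    cs,_=cv2.findContours(m,cv2.RETR_EXTERNAL,cv2.CHAIN_APPROX_NONE)
    c=max(cs,key=cv2.contourArea)
    p=plane(im,c.reshape(-1,2),z)[:,:2]
    o=p.mean(0); (cx,cy),(w,h),a=cv2.minAreaRect((p-o).astype(np.float32))
    if w<h: w,h,a=h,w,a+90
    a=(a+90)%180-90   # long-axis yaw, deg
    return np.array([cx,cy])+o,a,(w,h),np.median(C[m>0][:,2])
def blue(im):
    hsv=cv2.cvtColor(im['pixels'],cv2.COLOR_RGB2HSV)
    return (hsv[...,0]>95)&(hsv[...,0]<125)&(hsv[...,1]>150)&(hsv[...,2]>80)
E
python3 - <<'E'
from h import *
im=snap('wrist')
print(rect(im,18,(596,316)))
try: print('radio',rect(im,20,(466,178),8,blue(im)))
except Exception as e: print(e)
print(arm.get_eef_pos())
E
```

```text
(array([592.95950182, 314.52536164]), 5.239360809326172, (88.79633331298828, 59.458885192871094), np.float64(16.33789635550545))
radio (array([471.53259382, 183.85441663]), 36.506370544433594, (66.82130432128906, 54.652732849121094), np.float64(17.83772527001858))
[596.28160898 315.3989343  180.11303266]
```

Run:
```python
from h import *
Q=q(np.radians(185.24)); x,y=592.96,314.53
arm.gripper_to(70,40)
arm.line_to([x,y,45],Q,max_speed=150)
print(arm.get_clock(),arm.get_eef_pos())
print(arm.line_to([x,y,10],Q,max_speed=30,max_force=5)); p=arm.get_eef_pos(); print(p,arm.get_wrist_force())
arm.line_to([x,y,p[2]+5],Q,max_speed=30)
arm.gripper_to(50,40); print(arm.get_width(),arm.get_grasp_force(),arm.get_eef_pos(),arm.get_wrist_force())
arm.line_to([x,y,150],Q); print(arm.get_width(),arm.get_grasp_force(),arm.get_clock())
```

```text
4.85 [593.73615581 314.96842329  46.28061484]
False
[593.10986771 314.63022301  10.30036607] [0.33671856 0.4680278  0.54426935]
49.76301793878464 0.0 [592.88803779 314.46560148  15.19068322] [-0.69301355 -0.03605663  1.06935678]
50.092591789061174 0.0 7.875
```

Run:
```python
from h import *
im=snap('wrist','w2.png')
```

```text
(no output)
```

View pics/w2.png

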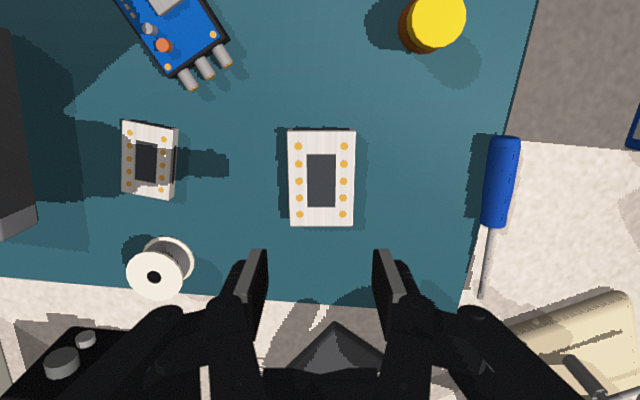

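The module still lies at px (320,177), undisturbed, so the fingers closed above it. I'll measure the fingertip position from the depth image.

Run:
```python
from h import *
im=snap('wrist'); C=cloud(im); e=np.array(arm.get_eef_pos()); print(e,arm.get_orientation())
for u in(245,255,263,376,385,395):
    for v in (250,253,256,262,275,290,310): print(u,v,(C[v,u]-e).round(0),im['pixels'][v,u])
print(rect(im,18,(593,314)))
top=snap('top'); C=cloud(top)
m=(np.hypot(C[...,0]-593,C[...,1]-314)<70); print('top',C[m][:,2].max())
```

```text
[592.39506365 314.1734096  148.55777188] [-1.06918438e-03 -4.56676185e-02  9.98955896e-01 -6.65946916e-04]
245 250 [  88.  -70. -150.] [ 65 110 122]
245 253 [  91.  -70. -150.] [ 62 107 120]
245 256 [  94.  -70. -149.] [ 64 109 122]
245 262 [ -9. -33.  32.] [53 54 52]
245 275 [ -9. -31.  42.] [85 84 82]
245 290 [ -8. -29.  50.] [87 86 83]
245 310 [ -3. -28.  56.] [19 17 17]
255 250 [ -8. -31.  20.] [83 83 79]
255 253 [ -9. -30.  24.] [84 84 80]
255 256 [ -9. -30.  26.] [84 83 79]
255 262 [ -9. -29.  32.] [87 86 83]
255 275 [ -9. -27.  41.] [16 16 16]
255 290 [ -5. -26.  46.] [ 9 11 14]
255 310 [  3. -25.  48.] [14 15 16]
263 250 [ -9. -27.  20.] [14 12 14]
263 253 [-10. -26.  25.] [16 17 17]
263 256 [ -9. -26.  26.] [14 13 14]
263 262 [ -5. -26.  25.] [11 11 15]
263 275 [ -1. -26.  29.] [11 11 12]
263 290 [  6. -25.  30.] [18 16 14]
263 310 [ 162.  -49. -151.] [218 202 190]
376 250 [-13.  24.  20.] [15 11 13]
376 253 [-14.  24.  23.] [15 19 17]
376 256 [-13.  24.  24.] [17 16 18]
376 262 [-11.  24.  26.] [20 17 19]
376 275 [-5. 24. 28.] [19 19 18]
376 290 [ 2. 25. 29.] [20 19 20]
376 310 [ 149.   75. -150.] [135 126 119]
385 250 [-15.  28.  21.] [84 82 79]
385 253 [-15.  27.  24.] [84 83 80]
385 256 [-14.  27.  27.] [85 83 80]
385 262 [-14.  26.  31.] [87 85 82]
385 275 [-14.  24.  41.] [15 12 15]
385 290 [-11.  24.  47.] [19 15 17]
385 310 [-4. 24. 50.] [16 12 18]
395 250 [  73.   84. -149.] [ 66 110 120]
395 253 [  77.   84. -150.] [ 65 110 123]
395 256 [  81.   86. -151.] [ 65 110 121]
395 262 [-11.  32.  25.] [18 21 19]
395 275 [-14.  28.  41.] [84 85 82]
395 290 [-15.  26.  52.] [84 84 80]
395 310 [-10.  26.  58.] [19 18 22]
(array([593.08033868, 314.60798234]), 5.271496295928955, (88.57260131835938, 59.344635009765625), np.float64(16.31735901510107))
top 591.9928065111322
```

By depth, the fingertips stand about 20 mm *behind* the reported TCP, not 19 mm ahead. That explains the empty close, and the xy offset is fine. I'll redo the grasp with a guarded descent to feel for the bench.

Run:
```python
from h import *
Q=q(np.radians(185.25)); x,y=593.0,314.55
arm.gripper_to(70,40)
arm.line_to([x,y,8],Q,max_speed=180)
r=arm.line_to([x,y,-40],Q,max_speed=30,max_force=5); p=arm.get_eef_pos(); print(r,p,arm.get_wrist_force(),arm.get_clock())
if r:
    arm.line_to([x,y,p[2]+6],Q,max_speed=40)
    arm.gripper_to(50,40); print(arm.get_width(),arm.get_grasp_force(),arm.get_eef_pos(),arm.get_wrist_force())
```

```text
True [592.88343648 314.4449084  -22.10269245] [-1.30741321 -0.8484922   4.44171392] 10.3
58.881023190923074 45.53247928619385 [593.03983923 314.66919077 -15.96840905] [-0.37864878  1.21922441  2.1931305 ]
```

Run:
```python
from h import *
arm.line_to([593,314.5,130],max_speed=180)
arm.move_to([655,-32,130],q(np.radians(179)))
im=snap('wrist','w3.png'); print(arm.get_clock(),arm.get_eef_pos(),arm.get_width())
for z,t in((60,4),(50,3)): print(rect(im,z,(580,-34),t))
```

```text
13.2 [655.13541101 -30.47266451 129.88876365] 58.943774130008435
(array([579.6375533, -35.644337 ]), -2.3065261840820312, (89.17869567871094, 59.66274642944336), np.float64(58.31824323915988))
(array([580.70171341, -34.44228089]), 89.07797241210938, (148.33168029785156, 116.36043548583984), np.float64(48.786970022715785))
```

View pics/w3.png

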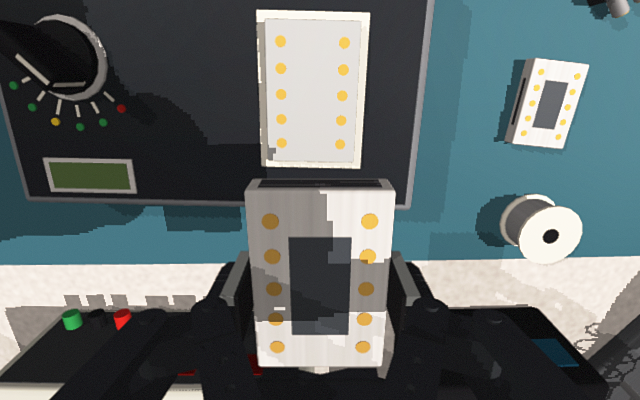

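The dock is at px (313,90), with the held module square in the jaws at (320,275). I'll measure the module in hand, compute the placing pose and set it down.

Run:
```python
from h import *
im=snap('wrist'); e=np.array(arm.get_eef_pos()); o=arm.get_orientation(); yaw=np.degrees(2*np.arctan2(o[2],o[1]))
d,da,ds,_=rect(im,58.3,(580,-34),4)
h,ha,hs,hz=rect(im,e[2]+34-1.7,e[:2],5,None,62)
print('eef',e,yaw,'dock',d,da,ds,'held',h,ha,hs,hz,e[2]+34)
```

```text
eef [655.11476278 -30.42489947 129.89722903] 179.1156640233525 dock [579.70499799 -35.67892004] -2.3066787719726562 (89.85293579101562, 60.05853271484375) held [654.45805119 -34.71618208] -0.839385986328125 (89.9456558227539, 81.54832458496094) 162.01277769669014 163.89722902735608
```

Run:
```python
from h import *
im=snap('wrist'); e=np.array(arm.get_eef_pos())
hsv=cv2.cvtColor(im['pixels'],cv2.COLOR_RGB2HSV)
m=(hsv[...,2]>105)
h,ha,hs,_=rect(im,e[2]+32.3,e[:2],5,m,62); print('held',h-e[:2],ha,hs)
Q=q(np.radians(180-2.31)); T=np.array([580.0,-35.68])
arm.line_to([*T,75],Q,max_speed=120)
e=np.array(arm.get_eef_pos()); c=2*T-e[:2]; print('err',e[:2]-T, arm.get_orientation())
arm.line_to([*T,49],Q,max_speed=60)
print(arm.get_eef_pos(),arm.get_wrist_force())
r=arm.line_to([*T,36],Q,max_speed=15,max_force=5)
e=arm.get_eef_pos(); print(r,e,arm.get_wrist_force(),arm.get_clock(),arm.get_width())
```

```text
held [-0.42352253 -0.44336077] -0.8279342651367188 (89.53535461425781, 59.40087127685547)
err [0.99817759 0.15742859] [ 8.32247124e-04  1.99235198e-02  9.99801160e-01 -1.70672124e-05]
[580.01936539 -35.78190317  48.77934796] [ 0.62846218  0.53135835 -2.75497719]
True [580.19771781 -35.64092653  44.01569275] [ 0.38918306 -0.40338905  5.11361586] 15.3 59.13649301130767
```

Run:
```python
from h import *
arm.gripper_to(76)
arm.line_to([580,-35.7,140],max_speed=180)
im=snap('wrist'); print('placed',rect(im,76.3,(580,-35.7),4))
arm.move_to([466,180,130],q(np.radians(216.5)))
im=snap('wrist','w4.png'); print('radio',rect(im,18.3,(466,180),9,blue(im)),arm.get_clock(),arm.get_eef_pos())
```

```text
placed (array([580.21920676, -36.31189871]), -2.2753448486328125, (90.13868713378906, 59.60574722290039), np.float64(76.31202471462419))
radio (array([463.84404466, 177.53552731]), 36.443321228027344, (83.02545166015625, 54.15543746948242), np.float64(17.639790674025377)) 17.375 [466.59073051 179.18021768 129.81853504]
```

View pics/w4.png

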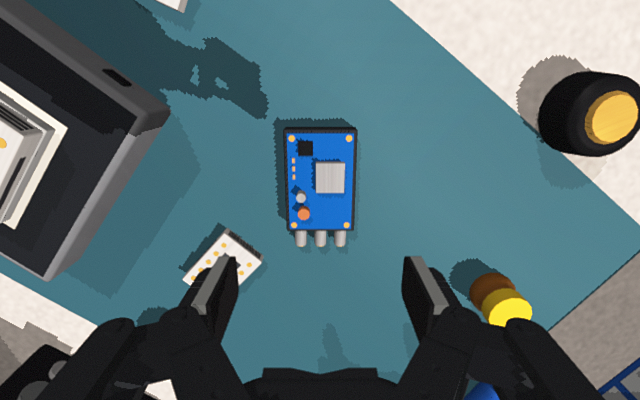

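The radio sits at px (321,180), board up, with its sockets on the image-lower side. I'll measure the housing by depth, grasp it, and view it in hand with the stack.

Run:
```python
from h import *
im=snap('wrist'); R=rect(im,17.0,(464,177.5),3,None,62); print(R)
b=rect(im,18.3,(464,177.5),9,blue(im))
c,a=(R[0],R[1]) if abs(R[2][0]-90)<3 and abs(R[2][1]-60)<3 else (b[0],b[1])
Q=q(np.radians(180+a)); print('use',c,a)
arm.line_to([*c,20],Q,max_speed=150)
arm.line_to([*c,-16],Q,max_speed=60,max_force=6)
print(arm.get_eef_pos(),arm.get_wrist_force())
arm.gripper_to(50,40); print(arm.get_width(),arm.get_grasp_force())
arm.line_to([*c,150],max_speed=180)
arm.move_to([655,-34,150],q(np.radians(180-2.3)))
im=snap('wrist','w5.png'); e=np.array(arm.get_eef_pos()); print(e,arm.get_orientation(),arm.get_width(),arm.get_clock())
print('placed',rect(im,76.3,(580,-36),4))
print('held blue',rect(im,e[2]+34.5,e[:2],9,blue(im),62))
```

```text
(array([464.05649499, 177.72836974]), 36.44122314453125, (89.5501708984375, 59.53179931640625), np.float64(17.479894128825805))
use [464.05649499 177.72836974] 36.44122314453125
[464.2184341  177.80361146 -15.94699939] [-1.39454526 -0.98006576 -0.26556149]
58.98431419413834 44.22271013259888
[654.60027696 -32.4898336  150.28842245] [8.78888663e-05 1.88986161e-02 9.99821379e-01 2.10356202e-04] 59.09423632300671 21.575
placed (array([581.0312758 , -36.38263448]), -2.2103958129882812, (88.81806945800781, 59.97056579589844), np.float64(76.35109465160372))
held blue (array([653.60494139, -33.44490384]), -2.1724853515625, (82.73260498046875, 53.44403839111328), np.float64(182.75739430293174))
```

View pics/w5.png

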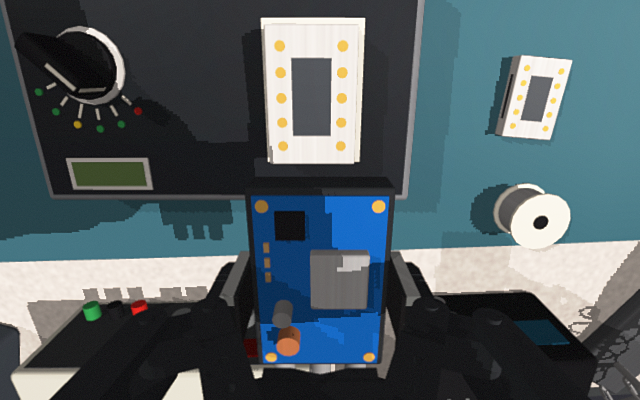

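Both are square in view: the placed power module at px (313,92) and the radio in the jaws with its sockets away. I'll set it down.

Run:
```python
from h import *
Q=q(np.radians(180-2.27)); T=np.array([580.4,-35.3])
arm.line_to([*T,92],Q,max_speed=120)
arm.line_to([*T,67],Q,max_speed=60)
print(arm.get_eef_pos(),arm.get_wrist_force())
r=arm.line_to([*T,54],Q,max_speed=15,max_force=5)
print(r,arm.get_eef_pos(),arm.get_wrist_force(),arm.get_clock())
if r:
    arm.gripper_to(76)
    arm.line_to([*T,160],max_speed=180)
    im=snap('wrist','w6.png')
    print('radio',rect(im,95.5,T,3,None,62)); print('blue',rect(im,96.3,T,9,blue(im),62)); print(arm.get_clock())
```

```text
[580.3640235  -35.40332878  66.70134595] [ 0.35398187 -0.28684154 -1.69894085]
True [580.63540283 -35.27274625  62.68363603] [-1.0129951  -0.13816259  4.94539094] 23.55
radio (array([580.07147837, -35.95078119]), -2.2608261108398438, (88.7331771850586, 59.292171478271484), np.float64(95.53381761460798))
blue (array([580.26031634, -35.93739921]), -2.277069091796875, (84.04335021972656, 54.206275939941406), np.float64(95.64118279179971))
24.6167
```

View pics/w6.png

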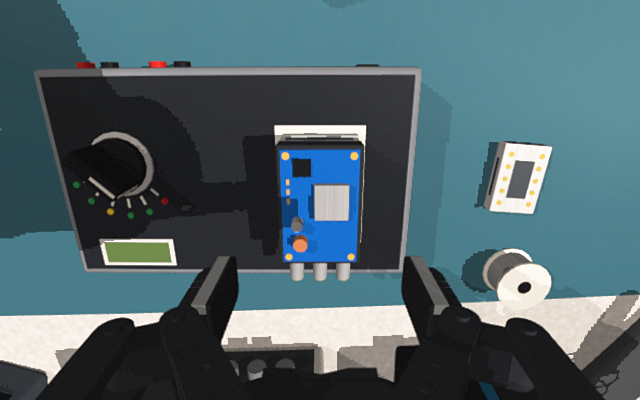

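The radio is flush on the power module, with offset under 1 mm and yaw equal. Next I'll hover over the knob, measure the bar top and grip it.

Run:
```python
from h import *
c=np.array([553.7,-198.5]); a=42.7
arm.gripper_to(50,50)
arm.move_to([*c,150],q(np.radians(180+a)))
im=snap('wrist'); m=rect(im,89.3,c,4,None,35); print('bar',m,arm.get_eef_pos(),arm.get_clock())
d=m[0]+[0.3,0.5]-c
if np.hypot(*d)<3 and abs(m[1]-a)<4 and m[2][0]<48: c=c+d/2
print('use',c)
Q=q(np.radians(180+a))
arm.line_to([*c,90],Q,max_speed=120)
r=arm.line_to([*c,56],Q,max_speed=50,max_force=6); print(r,arm.get_eef_pos(),arm.get_wrist_force())
if not r:
    arm.gripper_to(0,50); print(arm.get_width(),arm.get_grasp_force(),arm.get_wrist_force(),arm.get_ft_torque(),arm.get_clock())
```

```text
bar (array([ 552.60320438, -198.99083904]), 42.1771240234375, (43.9339599609375, 12.558749198913574), np.float64(88.99404295188471)) [ 553.93651219 -197.91630927  150.05403749] 26.0417
use [ 553.30160219 -198.49541952]
False [ 553.53883255 -198.56445248   56.21473206] [-0.0155505   0.69975009 -0.18411479]
12.029405540029389 49.33908462524414 [-0.4081768   1.2431923   2.53674974] [0.36787024 0.32750557 0.0404646 ] 27.95
```

Run:
```python
from h import *
c=arm.get_eef_pos()
for k in (20,40,55,67.5):
    s=solver.ik([553.3,-198.5,56],q(np.radians(222.72-k))); arm.set_joints(s)
    o=arm.get_orientation(); print(k,222.72-np.degrees(2*np.arctan2(o[2],o[1]))%360,np.round(arm.get_wrist_force(),1),np.round(arm.get_ft_torque(),3),arm.get_width(),arm.get_clock())
arm.hold(0.5)
o=arm.get_orientation(); print(222.72-np.degrees(2*np.arctan2(o[2],o[1]))%360,arm.get_eef_pos(),arm.get_ft_torque())
im=snap('wrist'); t=snap('top')
a=cv2.resize(t['pixels'][130:215,305:430],(625,425),interpolation=cv2.INTER_CUBIC)
b=im['pixels'][:,:,:]
cv2.imwrite('pics/e.png',cv2.cvtColor(np.vstack([a[:200*2][:180],cv2.resize(b,(625,391))]),cv2.COLOR_RGB2BGR))
```

```text
20 19.786719096915732 [-2.6  3.3  4.6] [0.932 0.785 0.028] 12.204431386284178 28.375
40 39.79815295834305 [-2.3  3.1  5.3] [1.173 0.867 0.052] 11.660671695808237 28.8
55 54.79311517856647 [-2.6  3.4  7. ] [1.287 0.875 0.166] 11.712189473717297 29.1583
67.5 67.29989189290362 [-2.5  3.9  6.3] [1.487 0.866 0.116] 11.791392321328313 29.4833
67.27128779453548 [ 553.32486238 -197.88968047   56.43333494] [1.48881557 0.85916933 0.09358304]
```

View pics/e.png

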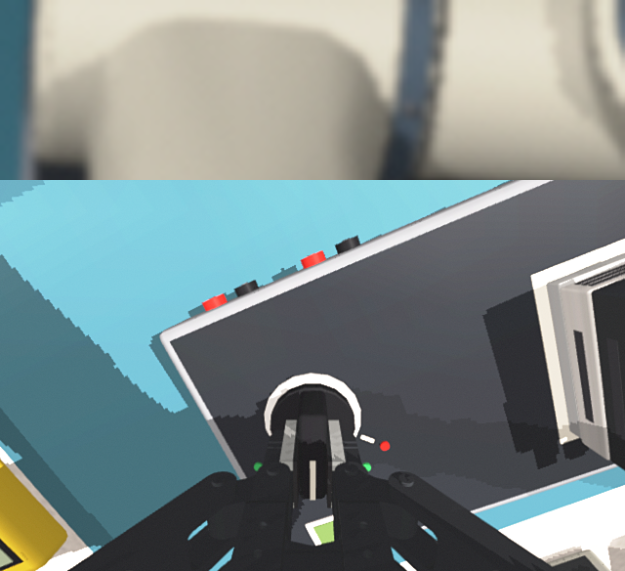

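The knob bar lies squarely between the pads, with the pointer vertical at px (312,480). The tool has turned 67.3°, and the holding moment of 0.094 N m matches the spring at a click stop. The arm hides the lamps, so the third step is inferred from the angle and the torque. I'm handing in.

```bash
python3 -c "
from h import *
print(arm.get_clock(),arm.close_job())"
```

```text
the job is handed in; nothing more can be done
30.0833 None
```

I handed the job in at 30 s: the power module is on the dock and the radio is on top of it, each flush to within about 1 mm, and the gripper is still holding the selector at 67.3°, the third step by angle and spring torque (the arm hid the yellow lamp).

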